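# Park the index plunger and bring the slide to its end stop

### The arm

A 6-joint arm with a two-finger parallel gripper is mounted at the origin on a cart in front of the work surface, level with it; the furniture and walls round the work are solid. World frame = base frame: x ahead of the robot, y to its left, z up, the work surface at z = 0. Lengths are in m, angles in rad, forces in N, time in s.
With the tool pointing down it reaches from about 0.375 to 0.75 m from the base axis. Payload 9 kg.
Tool frame: the origin (TCP) lies at the very end of the fingers, on their centre line; the grasp point (between the pads) lies robot.grip_depth behind it (robot.grip_depth is the distance from the TCP to the grasp point, in m); z points along the fingers, y is the line along which they close (so a half turn about z gives the same grasp; the last joint's range is limited). The gripper opens to 85 mm and grips with 20 to 120 N. Pads are 22 mm wide; open, the fingers measure 114 mm over their backs; the gripper's body (76 mm by 85 mm) begins 54 mm behind the grasp point. The pads swing forward as they close: fully open they stand 13 mm farther back than shut.
Start: joints at [0.926, 0.104, 0.097, 1.564, 0, 1.353], TCP at [0.248, 0.546, 0.209] pointing down, gripper open.
Joint ranges: [-2.99, 2.99], [-0.84, 1.86], [-1.1, 1.16], [-1.84, 2.11], [-1.51, 1.56], [-3.14, 3.14]. Speed limits (rad/s): [2.22, 2.22, 2.57, 3.14, 3.14, 3.14].

### API

Orientations are given as [roll, pitch, yaw] about the fixed x, y, z axes, in that order (R = Rz(yaw) Ry(pitch) Rx(roll)).
In Python, from plant import robot, fingers, kinematics, optics, workorder, telemetry gives the robot as it stands. Calls block until the motion is done:
- robot.move_ptp(position, orientation): joint-space move of the TCP to a pose.
- robot.movel(position, speed=0.15, rot=None): straight line of the TCP; rot=None keeps the orientation; speed is the mean speed in m/s.
- robot.set_joints(angles): joint-space move.
- fingers.command_gripper(opening): opening from 0.0 (shut) to 1.0 (fully open); the grip force is fixed at half the most; returns when the fingers have stopped.
- robot.hold(seconds).
- kinematics.ik(position, orientation): joint angles nearest the present ones, or None.
- optics.get_image(name): name is "side" or "top"; returns the picture (384x512x3 uint8, red, green, blue); there is no depth.
- optics.camera_info(name): a dict with "intrinsics" (3x3 intrinsics, pixels), "k1" (the pictures are not rectified: a ray, as slopes to the right and down, at radius r is drawn at 1 + k1 r^2 times it, then the intrinsics apply), "cam_to_world" (4x4, takes a point from camera to world coordinates). Camera axes: x right, y down, z forward; pixel columns grow to the right and rows downward; lengths in m; the calibration is good to about 2 mm. A picture is of the moment at which its call begins. camera_info takes no time and is no camera call.
A pose or a line that the arm cannot do raises robot.PlanningError and nothing moves.
- workorder.hand_in(): hands the job in; it is judged then, once.
Readings, each from a call of its own:
- telemetry.current_clock(): time.
- telemetry.current_qpos(): joint angles.
- telemetry.current_dq(): joint speeds.
- telemetry.current_tau(): joint torques, N m.
- telemetry.current_tool_pos(): TCP position.
- telemetry.current_ee_rot(): TCP orientation.
- telemetry.current_force(): force on the tool from outside, world axes, zero at the start.
- telemetry.current_ft_torque(): the same for the moment, N m.
- telemetry.current_finger_gap(): opening from 0.0 (shut) to 1.0 (fully open).
- telemetry.current_grasp_force(): force on a finger pad.
Only numpy, scipy, OpenCV 4.12 (cv2) and the standard library are available. Lean on these libraries where they do the work, as an engineer would, in place of code of your own. Each camera call takes 0.05 s, during which the arm holds its last target. There are 200 camera calls.

### The job

The slide block on the guide is locked by its sprung index plunger. Pull the knob up, twist it clockwise until its cross pin settles in the collar's rest notch, and let go so that it stays up by itself; then slide the block along the guide until it rests against the end stop. Do not yank the knob, force the pin sideways, let the plunger snap back, shift the end stop, or disturb the things lying around.

Things in the scene. Friction and masses are not known exactly. Their poses are not given: they have to be found in the camera images.
- knob_grip (a point): Middle of a round black knurled knob, 40 mm across, 24 mm high (this point is 12 mm below its top), to be gripped from above at any yaw. It sits on a vertical plunger on the slide block; at the start this point is 116 mm above the table. It rises and turns with the knob. A light line on the top lies along the cross pin; at home it runs across the guide.
- plunger (a joint): Lift of the plunger in m. 0: locked home, its tip 8 mm deep in the guide bar. A spring presses it down with 6 N at 0 and 0.7 N more per mm; damping 60 N s/m. Pin on top of a land: 0.014; above 0.015 it clears the lands; settled in the rest notch: 0.010, where it stays when let go. At 0.019 it meets a hard upper stop, not to be yanked (30 N). Let go over a gate it snaps home.
- knob (a joint): Turn of the knob in rad, 0 at home in the gate, growing clockwise seen from above. The rest notch lies somewhere from 0.81 to 1.39, different on each fixture (the collar is clamped by hand), and takes the pin within about 0.04 of its middle. Look or feel for it: a pin pressed on the land drops 4 mm at the notch. The other way round, and past about 1.75, tall shoulders bar the pin.
- slide_block (a joint): Travel of the slide block in m: 0 = at the locking hole, growing towards the end stop (90 to 150 mm away, it differs). Before the plunger is parked, the hole holds it.
- block_face (a point): Middle of the slide block's face towards the end stop, 35 mm along -y from the block's middle, 39 mm above the table.
- stop_buffer (a point): Middle of the end stop's rubber face towards the slide block, 39 mm above the table. The end stop is a steel block 62 x 30 mm, 28 mm high, topped by a 6 mm screw head (59 mm above the table), clamped on the guide bar; pushed with more than about 22 N it shifts.
- guide: Steel base plate, 100 x 380 x 12 mm, with a 40 mm wide bar along its y axis whose top is 24 mm above the table. It is fixed. Origin: middle of the underside; y runs along the bar, from the end stop to the locking hole.
- marker: Black marker lying on the table, 19 x 133 x 19 mm, a bystander.
- shears: Scissors with red handles lying on the table, 87 x 199 x 9 mm, a bystander.
- black_clamp: Black spring clamp with orange handle ends, lying on the table, 50 x 123 x 20 mm, a bystander.
- cross_pin (a point): Middle of the steel cross pin through the plunger's stem, 51 mm below knob_grip: horizontal, 4 x 4 mm square with sharp edges, 50 mm long, one arm to either side. It turns and rises with the knob. It must not be pressed with more than 35 N on the lands, notch walls or shoulders, where it bears 17 to 25 mm from the axis.
- barrel_top (a point): 63 mm above the table on the plunger axis: floor of the collar's two gates, where the pin lies at home. Round it stand two facing raised lands (14 mm high, 22 mm wide along the turn, 17 to 25 mm from the axis), each with a radial rest notch in its middle (5.5 mm wide, 4 mm deep), and two plain shoulders 22 mm high. The lands bear the pin up to about 0.6 rad either side of the notch.
- block_middle (a point): Aluminium block, 70 x 70 mm, 25 to 55 mm above the table (the barrel, collar and knob stand on it), straddling the guide bar. This point: middle of its underside, on the plunger axis. It slides along -y of its axes towards the end stop with about 2 N of friction once the plunger is up; it may be moved by the parked knob or pushed on its side.

How it is judged:
By the outcome, as a careful person would: the job done as asked, in the order asked, and still so for the second after the job is handed in, with the robot touching nothing.
It also fails if it takes over 69 s, if anything falls off the work surface, if the arm or the gripper's body presses on something with over 40 N, if the wrist force passes 120 N, or if a joint passes its speed limit or range.

## Working session

There is one attempt and no reset: what is moved stays moved. The work goes in short steps, each a Python script; the robot and the scene stay as the last script left them, time stands still between calls to the robot, and variables do not carry over. Pictures are saved under pics/ and viewed, at most 10 in all, crops included, and the job is handed in when it is done.

```bash
ls; mkdir -p pics; python3 - <<'E'
from plant import robot, fingers, kinematics, optics, workorder, telemetry
import cv2,numpy as np
for n in("top","side"):
    im=optics.get_image(n); cv2.imwrite(f"pics/{n}0.png",im[:,:,::-1]); i=optics.camera_info(n); print(n,np.array(i["intrinsics"]).tolist(),i["k1"],np.round(i["cam_to_world"],4).tolist())
print(robot.grip_depth,telemetry.current_clock(),telemetry.current_ee_rot())
E
```

```text
pics
top [[409.8141645233189, 0.0, 257.3255088973546], [0.0, 409.8141645233189, 192.7062431872009], [0.0, 0.0, 1.0]] 0.003009162420872341 [[0.0786, -0.972, 0.2213, 0.2804], [-0.9969, -0.0777, 0.0125, -0.0273], [0.005, -0.2216, -0.9751, 1.569], [0.0, 0.0, 0.0, 1.0]]
side [[389.84811776594717, 0.0, 253.07010874860492], [0.0, 389.84811776594717, 197.800799483171], [0.0, 0.0, 1.0]] 0.014998317182922258 [[-0.9844, -0.0727, 0.1604, 0.4085], [-0.1755, 0.4797, -0.8597, 1.0429], [-0.0144, -0.8744, -0.4849, 0.7054], [0.0, 0.0, 0.0, 1.0]]
0.0187 0.1 [-3.14040951e+00 -2.43734509e-04  2.71481249e+00]
```

View pics/top0.png

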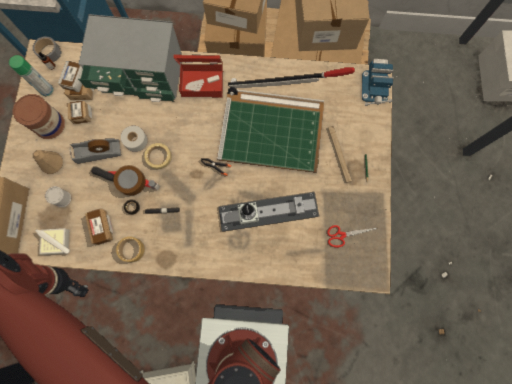

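View pics/side0.png

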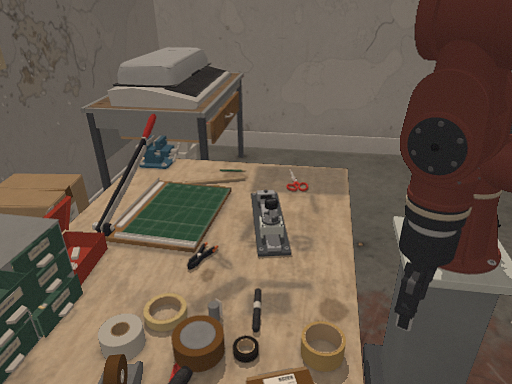

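The top view shows the guide around (268,211), with the knob at about (247,211) and the end stop near (297,203). In the side view the knob is at about (271,203). I'll zoom in on both.

```bash
cat > h.py <<'E'
from plant import robot, fingers, kinematics, optics, workorder, telemetry
import cv2, numpy as np
def ray(n,uv):
    i=optics.camera_info(n); K=np.array(i["intrinsics"]); T=np.array(i["cam_to_world"]); k=i["k1"]
    p=cv2.undistortPoints(np.array([[uv]],float),K,np.array([k,0,0,0.]))[0,0]
    return T[:3,3], T[:3,:3]@np.array([p[0],p[1],1.])
def onz(n,uv,z):
    o,d=ray(n,uv); return o+d*(z-o[2])/d[2]
def proj(n,P):
    i=optics.camera_info(n); K=np.array(i["intrinsics"]); T=np.linalg.inv(np.array(i["cam_to_world"]))
    return cv2.projectPoints(np.array([P],float),cv2.Rodrigues(T[:3,:3])[0],T[:3,3],K,np.array([i["k1"],0,0,0.]))[0].ravel()
def tri(a,b):
    (o1,d1),(o2,d2)=ray("top",a),ray("side",b)
    s=np.linalg.lstsq(np.c_[d1,-d2],o2-o1,rcond=None)[0]
    p,q=o1+d1*s[0],o2+d2*s[1]; return (p+q)/2,np.linalg.norm(p-q)
E
python3 - <<'E'
from h import *
def crop(n,x,y,w,h,s):
    im=cv2.imread(f"pics/{n}0.png"); c=cv2.resize(im[y:y+h,x:x+w],None,fx=s,fy=s,interpolation=cv2.INTER_CUBIC)
    return c
a=crop("top",210,180,120,60,6); cv2.imwrite("pics/t1.png",a)
b=crop("side",240,180,60,80,7); cv2.imwrite("pics/s1.png",b)
im=cv2.imread("pics/top0.png"); g=cv2.cvtColor(im,cv2.COLOR_BGR2HSV)
# plate mask: low saturation in region
m=np.zeros(g.shape[:2],np.uint8); m[185:238,212:326]=((g[185:238,212:326,1]<50)*255)
m=cv2.morphologyEx(m,cv2.MORPH_CLOSE,np.ones((5,5)))
c=max(cv2.findContours(m,0,2)[0],key=cv2.contourArea); r=cv2.minAreaRect(c); print(r)
for p in cv2.boxPoints(r): print(p,onz("top",p,.012))
print(onz("top",(247,210),.128),onz("side",(271,199),.128))
E
```

```text
((267.9230041503906, 211.01217651367188), (25.161962509155273, 97.68456268310547), 81.02737426757812)
[217.71625 206.20271] [0.56815432 0.14110241 0.012     ]
[314.20544 190.96758] [ 0.65832457 -0.22802918  0.012     ]
[318.12976 215.82164] [ 0.56138334 -0.24779963  0.012     ]
[221.64056 231.05678] [0.47334077 0.11655113 0.012     ]
[0.54128981 0.02298521 0.128     ] [0.54437499 0.01842193 0.128     ]
```

View pics/t1.png

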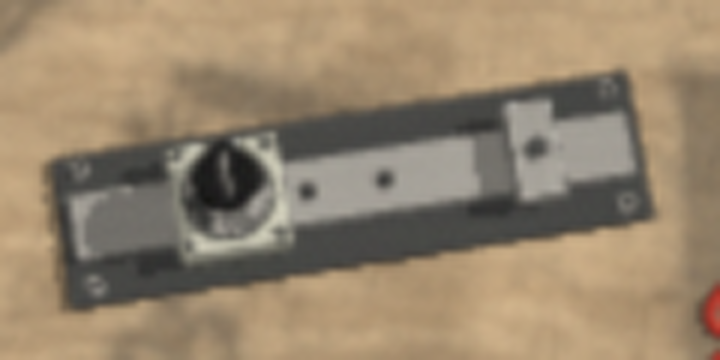

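View pics/s1.png

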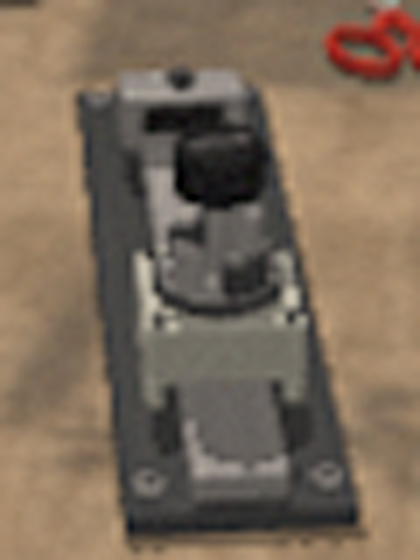

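Crop t1 (6x) shows the light block top with corners at about (165,150), (278,132), (293,243) and (185,263). The knob's dark disc is centred near (226,175), and the light line runs across the guide. Crop s1 (7x) shows the knob's top centre near (222,150) and its body from y=125 to 205. Next I'll refine the plunger axis from several cues.

```bash
python3 - <<'E'
from h import *
T=lambda x,y:((x+.5)/6-.5+210,(y+.5)/6-.5+180); S=lambda x,y:((x+.5)/7-.5+240,(y+.5)/7-.5+180)
cs=[onz("top",T(*p),.055) for p in((165,150),(278,132),(293,243),(185,263))]
c=np.mean(cs,0); print("block",c,[np.linalg.norm(cs[i]-cs[i-1]).round(4) for i in range(4)])
yd=((cs[0]-cs[1])+(cs[3]-cs[2])); print("yaw blk",np.arctan2(-yd[0],yd[1]))
# knob blob in each view: dark mask
for n,(x,y,w,h) in {"top":(236,199,26,18),"side":(262,195,18,17)}.items():
    g=cv2.imread(f"pics/{n}0.png").max(2)[y:y+h,x:x+w]; s=6
    G=cv2.resize(g,None,fx=s,fy=s,interpolation=cv2.INTER_CUBIC)
    m=((G<60)*255).astype(np.uint8); k=max(cv2.findContours(m,0,2)[0],key=cv2.contourArea)
    b=np.array(cv2.boundingRect(k),float)/s; ctr=np.array([x+b[0]+b[2]/2,y+b[1]+b[3]/2])-.5
    print(n,ctr,b[2:],onz(n,ctr,.116))
    if n=="top":a=ctr
    else: print("tri",tri(a,ctr))
for P in ([.543,.02,.116],):print(proj("top",P),proj("side",P))
# guide from side view
cs=[onz("top",p,.012) for p in((217.7,206.2),(314.2,190.97),(318.13,215.8),(221.6,231.06))]
o=np.mean(cs,0); yd=cs[0]-cs[1]+cs[3]-cs[2]; yaw=np.arctan2(-yd[0],yd[1]); print("guide",o,yaw)
u=np.array([np.cos(yaw),np.sin(yaw)]);v=np.array([-u[1],u[0]])
d=c[:2]-o[:2]; print("block in guide",d@u,d@v)
# endstop corners crop (503,103),(550,98),(567,197),(518,202) at z .053
for p in ((503,103),(550,98),(567,197),(518,202),(537,148)):
    e=onz("top",T(*p),.053)[:2]-o[:2]; print("stop",(e@u).round(4),(e@v).round(4))
# ik for yaws
for yw in np.arange(-3.1,3.2,.4):
    q=kinematics.ik([.542,.02,.0973],[np.pi,0,yw]); print(yw.round(2),None if q is None else np.round(q,2))
E
```

```text
block [0.54581542 0.02118854 0.055     ] [np.float64(0.0727), np.float64(0.0718), np.float64(0.0711), np.float64(0.0682)]
yaw blk 0.25227641706165466
top [247.         209.66666667] [12.33333333 13.66666667] [0.54467783 0.02350654 0.116     ]
side [269.83333333 202.08333333] [16.66666667 15.16666667] [0.54809556 0.01678715 0.116     ]
tri (array([0.54563234, 0.02343985, 0.11956511]), np.float64(0.00315578829983632))
[247.93134341 210.20011598] [271.34643051 202.72425351]
guide [ 0.56531427 -0.05448377  0.012     ] 0.23840747024073816
block in guide -0.0010769030045149446 0.07813669612241636
stop 0.0313 -0.1011
stop 0.0298 -0.131
stop -0.0342 -0.1299
stop -0.0325 -0.099
stop -0.0005 -0.117
-3.1 [-0.2  -0.06 -0.27  1.36  0.   -0.25]
-2.7 [-0.2  -0.06 -0.27  1.36  0.   -0.65]
-2.3 [-0.2  -0.06 -0.27  1.36  0.   -1.05]
-1.9 [-0.2  -0.06 -0.27  1.36  0.   -1.45]
-1.5 [-0.2  -0.06 -0.27  1.36  0.   -1.85]
-1.1 [-0.2  -0.06 -0.27  1.36  0.   -2.25]
-0.7 [-0.2  -0.06 -0.27  1.36  0.   -2.65]
-0.3 [-0.2  -0.06 -0.27  1.36  0.   -3.05]
0.1 [-0.2  -0.06 -0.27  1.36  0.    2.84]
0.5 [-0.2  -0.06 -0.27  1.36  0.    2.44]
0.9 [-0.2  -0.06 -0.27  1.36  0.    2.04]
1.3 [-0.2  -0.06 -0.27  1.36  0.    1.64]
1.7 [-0.2  -0.06 -0.27  1.36  0.    1.24]
2.1 [-0.2  -0.06 -0.27  1.36  0.    0.84]
2.5 [-0.2  -0.06 -0.27  1.36  0.    0.44]
2.9 [-0.2  -0.06 -0.27  1.36  0.    0.04]
```

The cues agree: the axis is at about (0.546, 0.0215), the guide yaw is about 0.24, and the stop face is about 143 mm from the block's face in guide coordinates (plausible travel ~0.143). I'll approach now and close gently.

```bash
cat >> h.py <<'E'
def st(tag=""):
    print(tag,"t",round(telemetry.current_clock(),2),"p",np.round(telemetry.current_tool_pos(),4),"F",np.round(telemetry.current_force(),1),"M",np.round(telemetry.current_ft_torque(),2),"gap",round(telemetry.current_finger_gap(),3),"g",np.round(telemetry.current_grasp_force(),1),flush=True)
E
python3 - <<'E'
from h import *
w=1.809; P=np.array([.546,.0215,.0])
robot.move_ptp(P+[0,0,.17],[np.pi,0,w]); st("above")
fingers.command_gripper(.75); robot.movel(P+[0,0,.0973],.06); st("down")
for o in (.6,.55,.51,.49): fingers.command_gripper(o); st(o)
im=optics.get_image("top")[170:250,200:330,::-1]; im2=optics.get_image("side")[150:270,210:340,::-1]
cv2.imwrite("pics/c2.png",np.hstack([cv2.resize(im,(390,240),interpolation=2),cv2.resize(im2,(390,360),interpolation=2)[:240]]))
E
```

```text
above t 2.27 p [0.546  0.0223 0.1701] F [-0.5  1.2  0. ] M [ 0.   -0.01  0.02] gap 1.006 g 0.0
down t 3.98 p [0.5463 0.0214 0.0978] F [-0.3  0.3  0.1] M [-0.09  0.04 -0.  ] gap 0.753 g 0.0
0.6 t 4.26 p [0.5461 0.0215 0.0975] F [-0.7  0.5  0.6] M [-0.05 -0.02 -0.01] gap 0.597 g 0.0
0.55 t 4.48 p [0.546  0.0215 0.0973] F [ 0.6  0.7 -0.5] M [-0.01  0.02  0.07] gap 0.547 g 0.0
0.51 t 4.7 p [0.546  0.0215 0.0973] F [-0.4 -0.9  0.2] M [ 0.04 -0.01  0.01] gap 0.511 g 0.0
0.49 t 4.92 p [0.546  0.0215 0.0973] F [ 0.3 -0.9 -0.1] M [-0.06 -0.03  0.03] gap 0.488 g 0.0
```

View pics/c2.png

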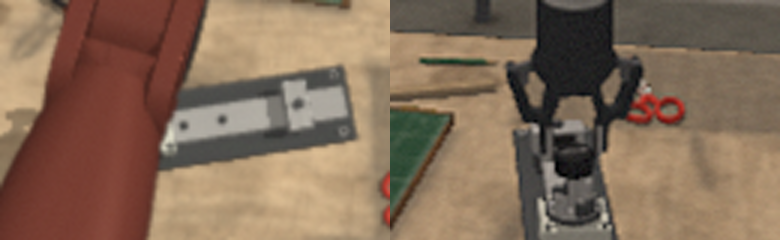

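The picture shows the fingers straddling the knob, centred, and nothing has touched yet at 41.5 mm, so it's within 0.75 mm across the guide. Next I'll check along the guide by closing with the hand turned a quarter.

```bash
python3 - <<'E'
from h import *
w=1.809; P=np.array([.546,.0215,.0973])
fingers.command_gripper(.62)
robot.move_ptp(P,[np.pi,0,.238]); st("rot")
for o in (.56,.53,.51,.49,.48):
    fingers.command_gripper(o); st(o)
    if np.linalg.norm(telemetry.current_force()[:2])>4: break
E
```

```text
rot t 6.68 p [0.546  0.0215 0.0973] F [0.3 0.3 0.1] M [ 0.07 -0.03  0.06] gap 0.62 g 0.0
0.56 t 6.91 p [0.546  0.0215 0.0973] F [-0.4 -0.2 -0.1] M [-0.02  0.02 -0.02] gap 0.563 g 0.0
0.53 t 7.12 p [0.546  0.0215 0.0973] F [-0.  -0.5 -0.2] M [ 0.    0.06 -0.  ] gap 0.529 g 0.0
0.51 t 7.34 p [0.546  0.0215 0.0973] F [0.1 0.7 0.2] M [-0.03  0.06 -0.04] gap 0.507 g 0.0
0.49 t 7.56 p [0.546  0.0217 0.0974] F [-0.7  1.5  0.7] M [0.35 0.1  0.05] gap 0.488 g 0.7
0.48 t 7.78 p [0.546  0.0216 0.0974] F [-0.6  1.3  1.7] M [ 0.47  0.13 -0.06] gap 0.48 g 1.0
```

It's centred to about 0.7 mm, with a slight +y correction. Next I'll grip at the starting yaw and raise the knob.

```bash
python3 - <<'E'
from h import *
w=1.809; P=np.array([.5459,.0221,.0973])
fingers.command_gripper(.62)
robot.move_ptp(P,[np.pi,0,w])
fingers.command_gripper(0.0); st("grip")
for dz in (.004,.008,.012,.014,.0155,.0165):
    robot.movel(P+[0,0,dz],.02); st(dz)
    if abs(telemetry.current_force()[2])>26: print("high"); break
E
```

```text
grip t 9.75 p [0.5458 0.022  0.0978] F [-3.1 -0.3  6. ] M [-0.12  0.71  0.04] gap 0.43 g 59.5
0.004 t 10.1 p [0.5455 0.0222 0.1004] F [ 1.3 -0.1 -8.9] M [-0.12 -0.48 -0.01] gap 0.429 g 61.0
0.008 t 10.45 p [0.5455 0.0221 0.105 ] F [  0.4  -1.  -11.5] M [-0.1  -0.29 -0.03] gap 0.427 g 61.4
0.012 t 10.8 p [0.5456 0.0221 0.1091] F [  1.8  -0.2 -14.8] M [-0.17 -0.2   0.01] gap 0.427 g 61.8
0.014 t 11.05 p [0.5456 0.0221 0.1111] F [  0.2   0.4 -15.7] M [-0.13 -0.1  -0.06] gap 0.432 g 61.9
0.0155 t 11.3 p [0.5456 0.0221 0.1127] F [  0.2  -0.2 -17.2] M [-0.15 -0.01 -0.05] gap 0.428 g 61.9
0.0165 t 11.55 p [0.5456 0.0221 0.1136] F [ -1.4  -1.  -18.6] M [-0.16  0.09 -0.03] gap 0.43 g 61.9
```

The lift matches the spring law (about 16.5 mm, 18 N). Next I'll turn clockwise to 0.76 above the lands, rest the pin lightly on the land, and feel for the notch.

```bash
python3 - <<'E'
from h import *
w=1.809; P=np.array([.5459,.0221,.0973])
for a in (.25,.5,.76):
    robot.move_ptp(P+[0,0,.0165],[np.pi,0,w-a]); st(a)
    if abs(telemetry.current_ft_torque()[2])>.35: raise SystemExit("twist")
for dz in (.015,.014,.0133):
    robot.movel(P+[0,0,dz],.02); robot.hold(.1); st(dz)
E
```

```text
0.25 t 11.9 p [0.5456 0.0221 0.1136] F [ -1.2  -0.1 -18.5] M [-0.2   0.24 -0.07] gap 0.428 g 61.9
0.5 t 12.25 p [0.5456 0.0221 0.1137] F [ -2.   -1.  -18.6] M [-0.17  0.45 -0.08] gap 0.424 g 61.9
0.76 t 12.61 p [0.5457 0.0222 0.1137] F [ -2.   -0.  -17.2] M [-0.08  0.68  0.02] gap 0.425 g 61.9
0.015 t 12.96 p [0.5458 0.0221 0.1123] F [ -4.5  -0.3 -16.5] M [0.02 0.91 0.07] gap 0.429 g 62.2
0.014 t 13.31 p [0.5459 0.0221 0.112 ] F [ -6.2  -0.5 -11.3] M [0.01 1.46 0.04] gap 0.431 g 62.7
0.0133 t 13.66 p [0.5461 0.022  0.1119] F [-7.8  0.1 -6.9] M [0.06 1.7  0.05] gap 0.428 g 63.1
```

The pin is on the land: z stopped at 0.112 with about 9 N on it. Next I'll sweep in small steps until it drops.

```bash
python3 - <<'E'
from h import *
w=1.809; P=np.array([.5459,.0221,.0973])
for a in np.arange(.78,1.44,.02):
    robot.move_ptp(P+[0,0,.0133],[np.pi,0,w-a]); robot.hold(.06)
    z=telemetry.current_tool_pos()[2]; F=telemetry.current_force(); M=telemetry.current_ft_torque()
    print(round(a,3),round(z,4),np.round(F,1),round(M[2],2),flush=True)
    if F[2]<-12 or z<.1115 or abs(M[2])>.45 or np.linalg.norm(F[:2])>20: break
st()
E
```

```text
0.78 0.1118 [-7.1 -0.7 -7.9] 0.0
0.8 0.1119 [-7.6  0.  -7.4] -0.02
0.82 0.1119 [-7.1  0.5 -7.3] -0.07
0.84 0.1119 [-8.1  0.5 -7.6] -0.07
0.86 0.1119 [-6.9 -0.5 -8.2] -0.01
0.88 0.1119 [-7.1  0.1 -7.6] -0.04
0.9 0.1119 [-6.6 -0.4 -9. ] 0.02
0.92 0.1118 [-7.5  0.5 -8.2] -0.05
0.94 0.1118 [-7.2  0.2 -9. ] 0.03
0.96 0.1118 [-5.9  0.1 -8.6] -0.04
0.98 0.1117 [-6.6  0.  -9.4] 0.05
1.0 0.1116 [-7.7  0.2 -9.6] -0.03
1.02 0.1109 [ -4.8  -0.2 -14.4] -0.1
 t 17.67 p [0.546  0.022  0.1109] F [ -4.8  -0.2 -14.4] M [-0.06  1.14 -0.1 ] gap 0.428 g 62.4
```

It dropped at 1.02, the leading edge of the notch. I'll advance slightly and lower it down to the notch floor.

```bash
python3 - <<'E'
from h import *
w=1.809; P=np.array([.5459,.0221,.0973])
a=1.04; R=[np.pi,0,w-a]
robot.move_ptp(P+[0,0,.0133],R); robot.hold(.1); st("1.04")
for dz in (.0125,.0115,.0105,.0098,.0092):
    robot.movel(P+[0,0,dz],.015); robot.hold(.1); st(dz)
    if telemetry.current_force()[2]>-6: break
E
```

```text
1.04 t 18.02 p [0.5459 0.022  0.1105] F [ -4.1  -0.8 -15.9] M [-0.23  0.89  0.  ] gap 0.43 g 62.2
0.0125 t 18.37 p [0.5459 0.022  0.1098] F [ -4.1  -1.6 -16.1] M [-0.31  0.86 -0.03] gap 0.426 g 62.2
0.0115 t 18.72 p [0.5459 0.0221 0.1088] F [ -4.8  -1.5 -14.5] M [-0.29  0.96 -0.07] gap 0.424 g 62.3
0.0105 t 19.07 p [0.546  0.0221 0.1081] F [ -5.2  -0.6 -12.6] M [-0.22  1.17 -0.03] gap 0.428 g 62.8
0.0098 t 19.42 p [0.5462 0.0222 0.108 ] F [-6.  -0.4 -8.6] M [-0.13  1.4   0.01] gap 0.43 g 63.1
0.0092 t 19.77 p [0.5463 0.0222 0.1079] F [-7.6 -0.1 -4.9] M [ 0.01  1.75 -0.  ] gap 0.428 g 63.4
```

It settled at lift 10 mm with almost no twist. I'll unload it, let go, and look.

```bash
python3 - <<'E'
from h import *
w=1.809; P=np.array([.5459,.0221,.0973])
robot.movel(P+[0,0,.0086],.015); robot.hold(.1); st("unload")
fingers.command_gripper(.55); st("open"); robot.hold(.3); st()
im2=optics.get_image("side")[160:250,220:320,::-1]
cv2.imwrite("pics/c3.png",cv2.resize(im2,None,fx=6,fy=6,interpolation=2))
E
```

```text
unload t 20.12 p [0.5465 0.0222 0.1078] F [-9.  -0.4 -1.3] M [ 0.05  2.   -0.01] gap 0.425 g 63.7
open t 20.38 p [0.548  0.0219 0.1081] F [ 0.4 -0.2  0.7] M [ 0.04 -0.01  0.03] gap 0.549 g 0.0
 t 20.68 p [0.5462 0.0221 0.1062] F [-0.4 -0.6 -0.2] M [0.01 0.06 0.01] gap 0.555 g 0.0
```

View pics/c3.png

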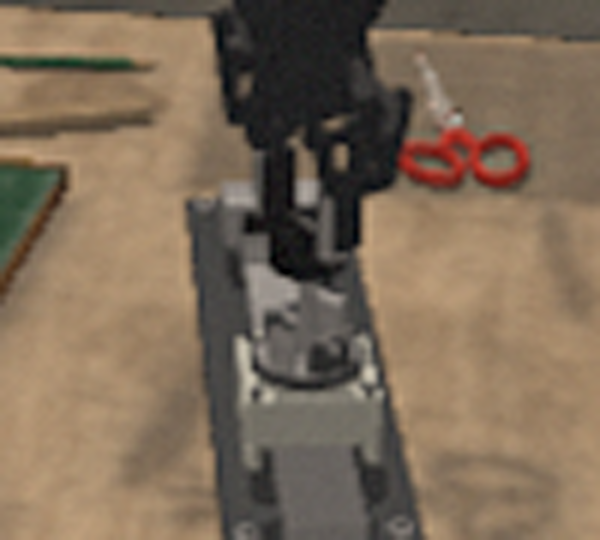

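The hand has let go, and the forces are zero. The collar and block are undisturbed, with the knob partly hidden at about (300,250) in the crop. Next I'll turn the open hand to line up with the guide and nudge the knob with one finger. The first 12 mm will also prove that the plunger is parked.

```bash
cat > push.py <<'E'
from h import *
P=np.array([.5459,.0221,.1059]); y=.238; d=np.array([np.sin(y),-np.cos(y),0])
def go(s,v=.03): robot.movel(P+d*s,v); return -float(np.dot(telemetry.current_force(),d))
E
python3 - <<'E'
from push import *
fingers.command_gripper(.62)
robot.move_ptp(P,[np.pi,0,y]); fingers.command_gripper(.52); st("rot")
for s in (.003,.006,.009,.012,.02,.05,.09,.12):
    f=go(s); print(s,round(f,1),np.round(telemetry.current_force(),1),round(telemetry.current_clock(),2),flush=True)
    if f>7: print("resist"); break
E
```

```text
rot t 21.79 p [0.5459 0.0221 0.1059] F [ 0.8 -0.3  0.2] M [ 0.03  0.02 -0.01] gap 0.518 g 0.0
0.003 -0.1 [-0.1 -0.1 -0.2] 22.04
0.006 1.5 [-0.5  1.5  1.1] 22.29
0.009 0.1 [-0.1  0.   1.2] 22.54
0.012 0.9 [-0.1  0.9 -0.7] 22.79
0.02 -0.5 [ 0.1 -0.5 -0.1] 23.21
0.05 0.1 [0.1 0.1 0.7] 24.36
0.09 0.7 [-0.1  0.6  0.6] 25.84
0.12 0.8 [-0.4  0.7 -0.4] 26.99
```

```bash
python3 - <<'E'
from push import *
im2=optics.get_image("side")[140:250,220:320,::-1]
cv2.imwrite("pics/c4.png",cv2.resize(im2,None,fx=5,fy=5,interpolation=2))
E
```

```text
(no output)
```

View pics/c4.png

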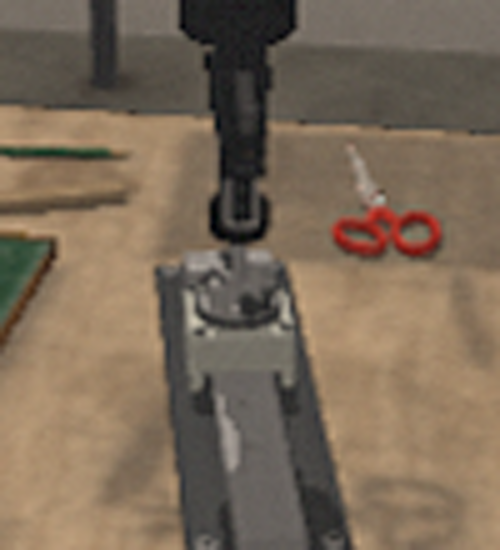

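The block has moved with the hand and now sits near the end of the guide, with the knob raised, so the plunger is parked. Next I'll creep forward until it touches the stop.

```bash
python3 - <<'E'
from push import *
s=.12
while s<.153:
    s+=.001; f=go(s,.01)
    if f>3.5: robot.hold(.1); f=-float(np.dot(telemetry.current_force(),d)); print(round(s,4),round(f,1),flush=True)
    if f>6: break
print(s,f); st()
E
```

```text
0.147 5.9
0.148 6.9
0.14800000000000002 6.9435619104375155
 t 34.24 p [ 0.5806 -0.1208  0.106 ] F [-1.9  6.7  4.6] M [1.67 0.56 0.02] gap 0.518 g 4.0
```

```bash
python3 - <<'E'
from push import *
for s in (.149,.150): 
    f=go(s,.01); robot.hold(.1); st(s)
    if -float(np.dot(telemetry.current_force(),d))>11: break
go(s-.0035,.01); robot.hold(.1); st("back")
fingers.command_gripper(.8); p=telemetry.current_tool_pos(); robot.movel([p[0],p[1],.2],.1); st("up")
robot.move_ptp([.40,.25,.25],[np.pi,0,1.5]); st("away")
a=optics.get_image("top")[185:235,205:330,::-1]; b=optics.get_image("side")[170:260,225:315,::-1]
cv2.imwrite("pics/t5.png",cv2.resize(a,None,fx=6,fy=6,interpolation=2)); cv2.imwrite("pics/s5.png",cv2.resize(b,None,fx=6,fy=6,interpolation=2))
E
```

```text
0.149 t 34.59 p [ 0.5806 -0.1211  0.1059] F [-3.1 10.2  6.3] M [2.27 0.75 0.08] gap 0.518 g 5.5
0.15 t 34.94 p [ 0.5806 -0.1215  0.106 ] F [-4.2 13.2  7.4] M [2.83 0.92 0.02] gap 0.517 g 6.9
back t 35.54 p [ 0.5804 -0.1203  0.1059] F [-1.5  3.9  2.6] M [0.88 0.22 0.04] gap 0.518 g 2.1
up t 36.99 p [ 0.5801 -0.1205  0.1991] F [-0.  -0.9  0.5] M [-0.02 -0.05 -0.04] gap 0.8 g 0.0
away t 38.52 p [0.4005 0.2494 0.2497] F [0.1 0.2 0.3] M [-0.02 -0.04  0.01] gap 0.798 g 0.0
```

View pics/t5.png

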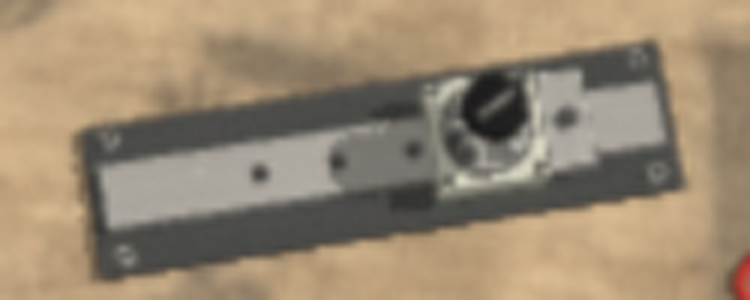

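View pics/s5.png

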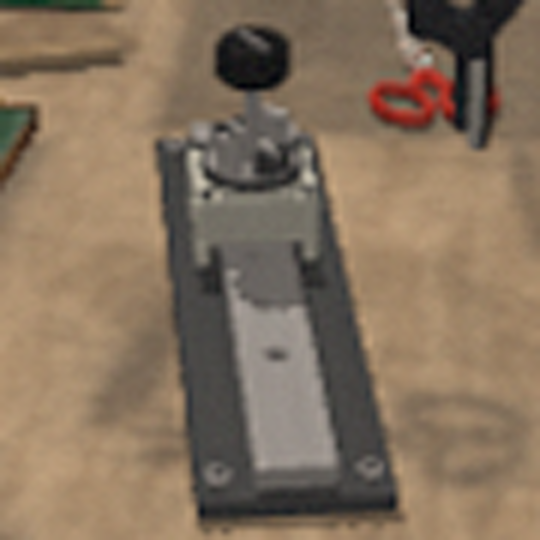

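The block sits against the stop, and the knob is up with its line turned. The stop screw is at (299.1,204.4), against (299.4,204.6) before, so the stop hasn't shifted.

```bash
python3 -c "
from h import *
print(workorder.hand_in())"
```

```text
the job is handed in; nothing more can be done
None
```

The job is handed in: the plunger is parked in the rest notch at about 1.04 rad and stays up by itself, and the block rests against the end stop, which did not shift; this took about 39 s of the 69 s allowed.

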